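# Clear the transfer track, stack the insulator pack and run it under the inspection lamp

## Robot

A 6-joint arm with a two-finger parallel gripper is mounted at the origin on the work surface. World frame = base frame: x ahead of the robot, y to its left, z up, the work surface at z = 0. Lengths are in m, angles in rad, forces in N, time in s.
With the tool pointing down it reaches from about 0.35 to 0.975 m from the base axis. Payload 7.1 kg.
Tool frame: the origin (TCP) lies midway between the tips of the shut fingers; the grasp point (between the pads) lies 19 mm behind it; z points along the fingers, x is the direction in which the jaws open and shut, and the axes are right-handed (so a half turn about z gives the same grasp; the last joint's range is limited). The gripper opens to 88 mm and grips with 3 to 60 N. Pads are 20 mm wide; open, the fingers measure 115 mm over their backs; the gripper's body (75 mm by 178 mm) begins 61 mm behind the grasp point.
Start: joints at [1.283, 0.423, 1.63, -0, 1.089, -0.019], TCP at [0.166, 0.603, 0.223] pointing down, gripper open.
Joint ranges: [-3, 3], [-0.9, 2.11], [0.09, 2.58], [-1.31, 4.45], [0.11, 2.69], [-2.54, 2.54]. Speed limits (rad/s): [2.39, 2.39, 3.01, 3.14, 3.14, 3.14].

## Interface

Orientations are given as a unit quaternion [w, x, y, z].
In Python, from station import move_pose, movel, movej, command_gripper, wait, inverse_kinematics, read_camera, camera_info, MotionError, job_done, get_time, get_joint_pos, get_qvel, get_effort, get_tcp_pos, get_ee_rot, get_ft_force, get_ft_torque, get_grip_width gives the robot as it stands. Calls block until the motion is done:
- move_pose(position, orientation): joint-space move of the TCP to a pose.
- movel(position, frame=None, v=0.15, until_force=None): straight line of the TCP; frame=None keeps the orientation; v is the mean speed in m/s. With until_force (N) it stops when the force on the tool has changed by that much, and returns True; else False.
- movej(angles): joint-space move.
- command_gripper(opening): opening from 0.0 (shut) to 1.0 (fully open); the grip force is fixed at half the most; returns when the fingers have stopped.
- wait(seconds).
- inverse_kinematics(position, orientation): joint angles nearest the present ones, or None.
- read_camera(name): name is "scene" or "side" or "wrist"; returns the picture (384x512x3 uint8, red, green, blue); there is no depth.
- camera_info(name): a dict with "intrinsics" (3x3 intrinsics, pixels), "dist" ([k1, k2, p1, p2, k3] as OpenCV has them; the pictures are not rectified), "T" (4x4, takes a point from camera to world coordinates); the wrist camera has in their place "tool_from_camera" (4x4, takes a point from camera to tool coordinates, whose origin is the TCP and whose axes are the tool frame's). Camera axes: x right, y up, looking along -z (the intrinsics and any distortion apply to the point x, -y, -z); pixel columns grow to the right and rows downward; lengths in m; the calibration is good to about 2 mm. A picture is of the moment at which its call begins: read the wrist's pose just before it. camera_info takes no time and is no camera call.
A pose or a line that the arm cannot do raises MotionError and nothing moves.
- job_done(): hands the job in, once; it reports no verdict.
Readings, each from a call of its own:
- get_time(): time.
- get_joint_pos(): joint angles.
- get_qvel(): joint speeds.
- get_effort(): joint torques, N m.
- get_tcp_pos(): TCP position.
- get_ee_rot(): TCP orientation.
- get_ft_force(): force on the tool from outside, world axes, zero at the start.
- get_ft_torque(): the same for the moment, N m.
- get_grip_width(): opening from 0.0 (shut) to 1.0 (fully open).
Only numpy, scipy, OpenCV 4.12 (cv2) and the standard library are available. Lean on these libraries where they do the work, as an engineer would, in place of code of your own. Each camera call takes 0.05 s, during which the arm holds its last target.

## Task

First clear every grey trunking offcut off the mat, the track and the carriage into the red scrap bin. Then build the insulator pack flat and well centred in the circle on the carriage, black disc at the bottom, copper in the middle, white on top, and only then slide the carriage by its handle all the way to the stop under the lamp, with the stack still neat. Leave the screwdriver and the blue terminal block where they are.

Things in the scene. Friction and masses are not known exactly. Their poses are not given: they have to be found in the camera images.
- offcut1: scrap: light grey offcut of hollow square plastic trunking with an orange stripe on top, 30 (x) x 46 (y, hollow along y) x 26 (z) mm; origin at the centre of its underside; starts on the carriage. Absent in some starts
- offcut2: scrap: light grey offcut of hollow square plastic trunking with an orange stripe on top, 32 (x) x 42 (y, hollow along y) x 28 (z) mm; origin at the centre of its underside; starts on the track bed. Absent in some starts
- offcut3: scrap: light grey offcut of hollow square plastic trunking with an orange stripe on top, 30 (x) x 44 (y, hollow along y) x 26 (z) mm; origin at the centre of its underside; starts on the track bed. Absent in some starts
- offcut4: scrap: light grey offcut of hollow square plastic trunking with an orange stripe on top, 34 (x) x 46 (y, hollow along y) x 28 (z) mm; origin at the centre of its underside; starts on the mat. Absent in some starts
- offcut5: scrap: light grey offcut of hollow square plastic trunking with an orange stripe on top, 28 (x) x 40 (y, hollow along y) x 26 (z) mm; origin at the centre of its underside; starts on the mat. Absent in some starts
- bin_in (a point): centre of the inner floor of the red scrap bin, an open box 140 x 140 mm outside, 80 high, walls and floor 5 thick, fixed to the table; axes along its sides, z up. It stands at the left or the right; the clear box of black connectors at the other side is not the bin and is fixed too
- black_disc: black plastic disc, 60 mm diameter, 12 mm thick, starts flat on the 3 mm thick green mat (same height: mat top at z = 0.003); origin at the centre of its underside, z its axis
- copper_disc: copper disc, 60 mm diameter, 12 mm thick, starts flat on the 3 mm thick green mat (same height: mat top at z = 0.003); origin at the centre of its underside, z its axis
- white_disc: white ceramic disc, 60 mm diameter, 12 mm thick, starts flat on the 3 mm thick green mat (same height: mat top at z = 0.003); origin at the centre of its underside, z its axis
- seat (a point): centre of the marked yellow circle (68 mm) on the top face of the grey carriage, 26 mm above the table, where the stack belongs; moves with the carriage. x across the track, y along it towards the lamp and the stop, z up. The carriage is 15 mm thick, 100 mm wide in x, and runs from 55 mm ahead (+y) to 90 mm behind (-y) this point
- handle (a point): a point in the upright orange handle on the rear end of the carriage, 77 mm behind the seat (-y); the handle is 20 mm (x) x 12 mm (y) and reaches from the carriage top, 26 mm above the table, to 72 mm above the table; this point lies 56 mm above the table. Same axes as the seat
- carriage (a joint): position of the carriage along its track, in m: 0 at the loading end, 0.28 at the orange stop under the inspection lamp
- lamp (a point): middle of the rectangular white lamp frame that bridges the track, at the top of its bars, 95 mm above the table; the frame is 156 mm (x) x 132 mm (y) outside, open in the middle (128 x 104), its bars fill heights 80 to 95 mm, on four 12 mm legs at x = +-71, y = +-55 mm. Axes as the seat
- track: the fixed aluminium track, origin on the table, 100 mm before (-y) the lamp middle; axes as the seat. Bed 125 mm wide (x), top 10 mm above the table, edge rails 8 mm wide and 18 mm above the table; it reaches from y = -280 to +180 mm. The orange stop is at its +y end. With the carriage at the stop the seat lies below the lamp middle
- screwdriver: screwdriver, about 170 long, lying across the mat on the robot side, its long axis x; a bystander, leave it alone. Origin in its underside
- terminal_block: blue terminal block 30 x 50 x 18 with brass screws, on the mat on the robot side; not scrap, leave it alone. Origin under its centre
Things that resemble listed ones, but are neither listed nor needed, are in the scene too. Of the things that look like the copper_disc, the middle-sized one is meant.

How it is judged:
By the outcome, as a careful person would: the job done as asked, in the order asked, and still so for the second after the job is handed in, with the robot touching nothing.
Of offcut1, offcut2, offcut3, offcut4, offcut5 only 3 to 5 are there at a start; the rules pass over those that are not, and their reading is None.
At some moment in a run one of offcut1, offcut2, offcut3, offcut4, offcut5 may be knocked a few centimetres aside while the robot is not near it.
Once in a run the grip may slacken for a moment while it holds something.
It also fails if it takes over 210 s, if anything falls off the work surface, if the arm or the gripper's body presses on something with over 40 N, if the wrist force passes 120 N, or if a joint passes its speed limit or range.

## Working session

There is one attempt and no reset: what is moved stays moved. The work goes in short steps, each a Python script; the robot and the scene stay as the last script left them, time stands still between calls to the robot, and variables do not carry over. Pictures are saved under pics/ and viewed, and the job is handed in when it is done.

```bash
ls -la; mkdir -p pics; cat > snap.py <<'E'
import cv2,sys
from station import *
def save(name,fn):
    im=read_camera(name); cv2.imwrite('pics/'+fn,cv2.cvtColor(im,cv2.COLOR_RGB2BGR)); return im
E
python3 - <<'E'
from snap import *
import numpy as np
np.set_printoptions(precision=4,suppress=True)
for c in ['scene','side','wrist']:
    save(c,c+'0.png'); i=camera_info(c); print(c,{k:np.array(v).tolist() for k,v in i.items()})
print(get_time(),get_tcp_pos(),get_ee_rot(),get_grip_width())
E
```

```text
total 12
drwxr-xr-x  3 agent agent 4096 Dec  6 22:41 .
drwxr-xr-x 23 root  root  4096 Dec  6 22:41 ..
drwxr-xr-x  2 agent agent 4096 Dec  6 22:41 pics
scene {'intrinsics': [[497.1571615952435, 0.0, 257.78334708427815], [0.0, 497.1571615952435, 197.5244996954349], [0.0, 0.0, 1.0]], 'dist': [-0.10525143297721729, 0.0, 0.0, 0.0, 0.0], 'T': [[0.133817248666251, -0.5811359270730302, 0.8027290814617124, 1.4664015171571692], [0.9907804112911168, 0.06117053702258657, -0.12088152051564366, -0.1292796691762744], [0.0211452254941955, 0.811504281975972, 0.5839637658052609, 0.812041463723992], [0.0, 0.0, 0.0, 1.0]]}
side {'intrinsics': [[416.3485647747411, 0.0, 251.72214652383087], [0.0, 416.3485647747411, 199.17391775922047], [0.0, 0.0, 1.0]], 'dist': [-0.07943558012007206, 0.0, 0.0, 0.0, 0.0], 'T': [[0.9857274163307533, 0.11466925213878522, -0.1232575486849771, 0.3764125302141715], [-0.16805567002505753, 0.6270287501754519, -0.7606525081966402, -0.7279825560323481], [-0.00993742755076884, 0.7705101615600813, 0.6373502478750052, 0.6917435827075523], [0.0, 0.0, 0.0, 1.0]]}
wrist {'intrinsics': [[279.1538114391708, 0.0, 256.9038718274924], [0.0, 279.1538114391708, 190.846139371913], [0.0, 0.0, 1.0]], 'dist': [-0.06336866103383051, 0.0, 0.0, 0.0, 0.0], 'tool_from_camera': [[0.9999996719926311, 0.0001443569214532335, 0.0007969791137023588, 0.00037131986144134377], [0.0003552512638406586, -0.962461990319849, -0.2714162688309097, -0.07365954403848524], [0.0007278812870165196, 0.27141646293221106, -0.9624617259082036, -0.1634731100779838], [0.0, 0.0, 0.0, 1.0]]}
0.15 [0.1659 0.6021 0.2221] [ 0.0004  0.7955  0.606  -0.0005] 0.9970203594030391
```

View pics/scene0.png

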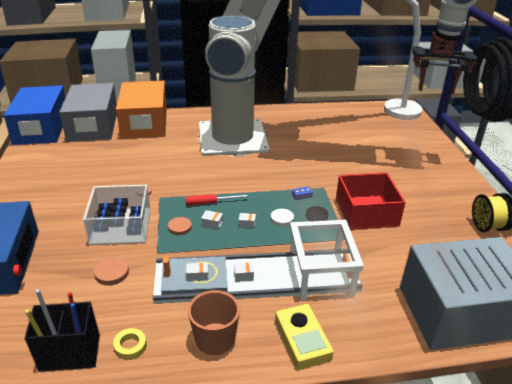

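View pics/side0.png

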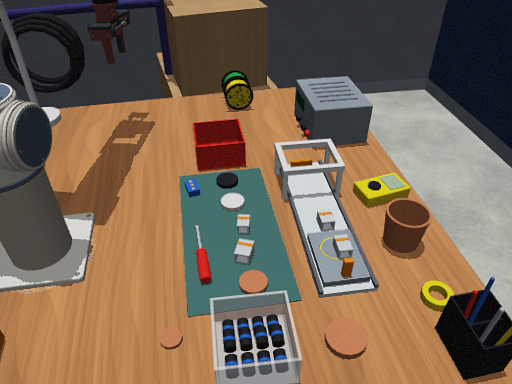

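View pics/wrist0.png

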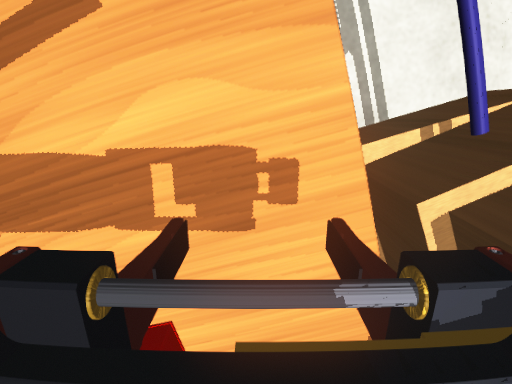

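The scene picture shows the carriage at the near left of the track with the yellow circle (205,272). There are four offcuts, at (204,268) on the carriage, (245,268) on the bed, and (212,219) and (247,221) on the mat. The bin is at (368,200). The mid-size copper disc is on the mat at (180,226), with white at (282,216) and black at (317,213). Next I'll zoom in and triangulate.

```bash
cat > geo.py <<'E'
import numpy as np, cv2
from station import camera_info
from scipy.spatial.transform import Rotation as R
def q2R(q): return R.from_quat([q[1],q[2],q[3],q[0]]).as_matrix()
def camT(name,pose=None):
    i=camera_info(name)
    if name!='wrist': T=np.array(i['T'])
    else:
        p,q=pose; W=np.eye(4); W[:3,:3]=q2R(q); W[:3,3]=p; T=W@np.array(i['tool_from_camera'])
    return np.array(i['intrinsics']),np.array(i['dist']),T
def ray(name,px,pose=None):
    K,d,T=camT(name,pose)
    n=cv2.undistortPoints(np.array(px,float).reshape(-1,1,2),K,d).reshape(-1,2)
    D=np.c_[n[:,0],-n[:,1],-np.ones(len(n))]@T[:3,:3].T
    return T[:3,3],D
def onplane(name,px,z,pose=None):
    o,D=ray(name,px,pose); t=(z-o[2])/D[:,2]; return o+D*t[:,None]
def proj(name,P,pose=None):
    K,d,T=camT(name,pose); P=np.asarray(P,float).reshape(-1,3)
    c=(P-T[:3,3])@T[:3,:3]; c=c*[1,-1,-1]
    return cv2.projectPoints(c,np.zeros(3),np.zeros(3),K,d)[0].reshape(-1,2)
def tri(obs):
    A=np.zeros((3,3));b=np.zeros(3);L=[]
    for n,px,pose in obs:
        o,D=ray(n,[px],pose); D=D[0]/np.linalg.norm(D[0]); M=np.eye(3)-np.outer(D,D); A+=M;b+=M@o;L.append((o,M))
    x=np.linalg.solve(A,b); return x,[float(np.linalg.norm(M@(x-o))) for o,M in L]
E
python3 - <<'E'
import cv2
a=cv2.imread('pics/scene0.png'); cv2.imwrite('pics/scene0z.png',cv2.resize(a[170:320,80:410],None,fx=2.4,fy=2.4,interpolation=cv2.INTER_CUBIC))
a=cv2.imread('pics/side0.png'); cv2.imwrite('pics/side0z.png',cv2.resize(a[110:350,140:400],None,fx=2.5,fy=2.5,interpolation=cv2.INTER_CUBIC))
E
```

```text
(no output)
```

View pics/scene0z.png

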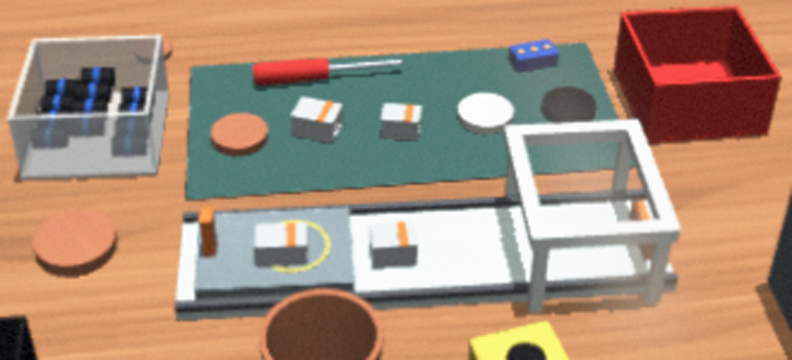

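View pics/side0z.png

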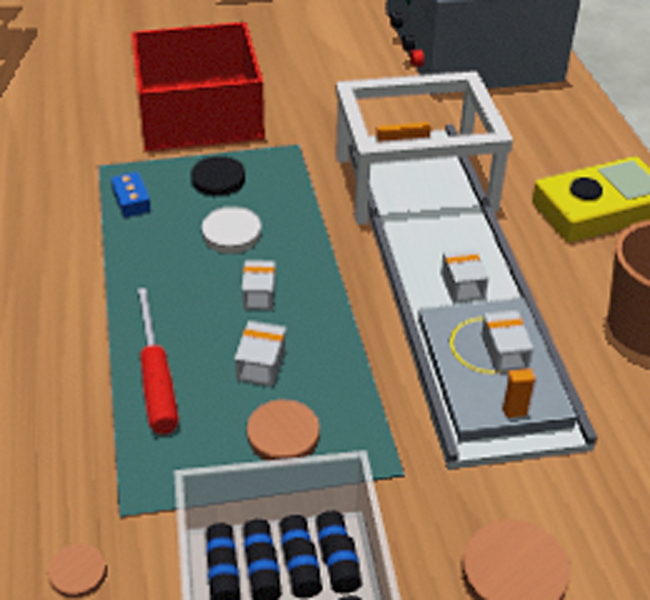

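Both views show four offcuts, with no fifth. The copper discs come in three sizes: small on the table (side 171,338), mid on the mat, and large at (346,337). Triangulating now.

```bash
python3 - <<'E'
from geo import *
np.set_printoptions(precision=4,suppress=True)
S=lambda u,v:('scene',(80+u/2.4,170+v/2.4),None)
D=lambda u,v:('side',(140+u/2.5,110+v/2.5),None)
for n,a,b in [('copper',(239,131),(284,428)),('white',(485,110),(231,228)),('black',(568,104),(218,175)),
 ('offMat1 stripe c',(324,110),(264,334)),('offMat2',(410,113),(258,272)),('offBed',(404,234),(462,259)),('offCarr',(290,234),(507,322)),
 ('handle top',(207,211),(520,375)),('lamp L far(-x) corner',(507,127),(340,84)),('lamp near L',(530,240),(362,152)),('lamp near R',(678,229),(510,141)),('lamp farR',(638,123),(477,75)),
 ('track fl',(176,312),(597,443)),('track nl',(183,215),(449,466)),('bin1',(622,10),(133,32)),('bin2',(737,9),(248,24)),('bin3',(777,76),(262,82)),('bin4',(652,84),(142,91)),
 ('term',(534,52),(129,187)),('pot rim near robot',(316,293),(650,230))]:
    x,r=tri([S(*a),D(*b)]); print(n,x,np.round(r,4))
E
```

```text
copper [ 0.4661 -0.1795  0.013 ] [0.0016 0.0016]
white [0.4574 0.0872 0.0119] [0.0021 0.0021]
black [0.4555 0.1808 0.0108] [0.0022 0.0022]
offMat1 stripe c [ 0.4643 -0.0882  0.0324] [0.0015 0.0015]
offMat2 [0.4721 0.0022 0.0256] [0.0027 0.0027]
offBed [ 0.6645 -0.0269  0.0356] [0.0017 0.0017]
offCarr [ 0.6707 -0.132   0.053 ] [0.0013 0.0013]
handle top [ 0.6526 -0.2064  0.071 ] [0.0023 0.0023]
lamp L far(-x) corner [0.5886 0.097  0.1291] [0.032 0.032]
lamp near L [0.6259 0.124  0.0195] [0.0374 0.0374]
lamp near R [0.7599 0.1773 0.0645] [0.0437 0.0437]
lamp farR [0.7102 0.1521 0.1572] [0.0315 0.0315]
track fl [ 0.7166 -0.2391  0.0105] [0.0025 0.0025]
track nl [ 0.5897 -0.237   0.0099] [0.0037 0.0037]
bin1 [0.3927 0.2598 0.1208] [0.0273 0.0273]
bin2 [0.5047 0.326  0.1356] [0.024 0.024]
bin3 [0.5203 0.3732 0.0434] [0.0384 0.0384]
bin4 [0.3963 0.308  0.0166] [0.0268 0.0268]
term [0.3596 0.1634 0.018 ] [0.0004 0.0004]
pot rim near robot [ 0.8021 -0.1113  0.1157] [0.0029 0.0029]
```

```bash
python3 - <<'E'
from geo import *
np.set_printoptions(precision=4,suppress=True)
S=lambda u,v:('scene',(80+u/2.4,170+v/2.4),None)
D=lambda u,v:('side',(140+u/2.5,110+v/2.5),None)
for nm,sc,sd in [('lamp',[(507,127),(530,240),(678,229),(638,123)],[(362,152),(510,141),(477,75),(340,84)]),
 ('bin',[(622,10),(652,84),(777,76),(737,9)],[(142,91),(262,82),(248,24),(133,32)])]:
    P=[]
    for a,b in zip(sc,sd):
        x,r=tri([S(*a),D(*b)]);P.append(x);print(nm,x,np.round(r[0],4))
    P=np.array(P);print(' mean',P.mean(0),'sides',np.linalg.norm(np.roll(P,-1,0)-P,axis=1), 'yaw of y axis',np.degrees(np.arctan2(-(P[3]-P[0])[0],(P[3]-P[0])[1])),np.degrees(np.arctan2(-(P[2]-P[1])[0],(P[2]-P[1])[1])))
    
E
```

```text
lamp [0.5899 0.0814 0.0941] 0.002
lamp [0.7411 0.0739 0.0918] 0.0004
lamp [0.7473 0.2033 0.0929] 0.0033
lamp [0.596  0.2107 0.0925] 0.0021
 mean [0.6686 0.1423 0.0928] sides [0.1514 0.1296 0.1515 0.1294] yaw of y axis -2.6973997452037346 -2.7442843442986478
bin [0.3839 0.2534 0.0827] 0.0029
bin [0.5169 0.2504 0.079 ] 0.0014
bin [0.5204 0.3863 0.0795] 0.003
bin [0.3828 0.3928 0.077 ] 0.0005
 mean [0.451  0.3207 0.0796] sides [0.1331 0.136  0.1378 0.1396] yaw of y axis 0.44902531053115136 -1.4805719882911426
```

```bash
cat >> snap.py <<'E'
import numpy as np
from geo import *
np.set_printoptions(precision=4,suppress=True)
def qd(yaw):  # tool down, jaws along world direction yaw (deg)
    a=np.radians(yaw)/2; return [0,float(np.cos(a)),float(np.sin(a)),0]
def wshot(fn):
    pose=(np.array(get_tcp_pos()),np.array(get_ee_rot())); im=save('wrist',fn)
    np.savez('pics/'+fn[:-4]+'.npz',p=pose[0],q=pose[1]); return im,pose
def lpose(fn):
    z=np.load('pics/'+fn+'.npz'); return (z['p'],z['q'])
E
python3 - <<'E'
from snap import *
move_pose([0.5,-0.02,0.27],qd(90))
im,p=wshot('w1.png'); print(p,get_time(),get_joint_pos())
E
```

```text
(array([ 0.5001, -0.0194,  0.27  ]), array([-0.0001,  0.7069,  0.7074,  0.    ])) 2.7083 [-0.0626  0.1815  1.8542  0.0001  1.106  -1.6344]
```

View pics/w1.png

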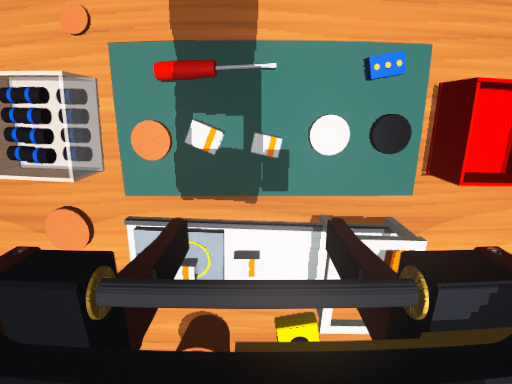

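The wrist view shows the mat objects: copper (151,140), two rotated offcuts at (205,136) and (267,145), white (330,134) and black (391,133). Zooming in for corners.

```bash
python3 - <<'E'
import cv2
a=cv2.imread('pics/w1.png'); cv2.imwrite('pics/w1z.png',cv2.resize(a[110:165,175:295],None,fx=6.5,fy=6.5,interpolation=cv2.INTER_CUBIC))
E
```

```text
(no output)
```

View pics/w1z.png

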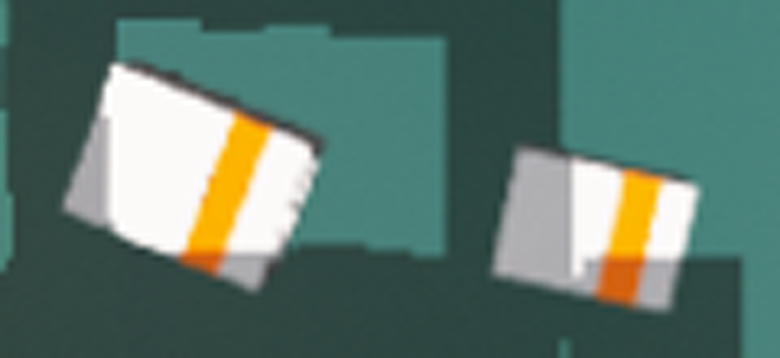

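```bash
python3 - <<'E'
from snap import *
p=lpose('w1')
for n,c,z in [('O1',[(112,67),(318,146),(258,290),(65,208)],.031),('O2',[(518,152),(698,187),(670,310),(493,275)],.029)]:
    P=onplane('wrist',[(175+(u-3)/6.5,110+(v-3)/6.5) for u,v in c],z,p)
    e=P[1]-P[0]; f=P[2]-P[3]; print(n,P.mean(0),'sides',np.linalg.norm(np.roll(P,-1,0)-P,axis=1),'y-axis yaw',np.degrees(np.arctan2(-e[0],e[1])),np.degrees(np.arctan2(-f[0],f[1])))
for n,c in [('copper',(151,140)),('white',(329.5,134.5)),('black',(391,133.5))]:
    print(n,onplane('wrist',[c],.015,p))
E
```

```text
O1 [ 0.4601 -0.0958  0.031 ] sides [0.0474 0.0347 0.0459 0.0327] y-axis yaw -21.100801559472764 -23.513700062227898
O2 [ 0.472  -0.0064  0.029 ] sides [0.0404 0.0279 0.0404 0.0276] y-axis yaw -10.782920189644463 -11.16776041421759
copper [[ 0.4653 -0.1782  0.015 ]]
white [[0.4575 0.0881 0.015 ]]
black [[0.4551 0.1812 0.015 ]]
```

Two wrist boxes match offcut4 (34×46, yaw −22°) and offcut5 (28×40, yaw −11°). The disc positions agree with triangulation to about 1–2 mm, so I'll act on them.

```bash
cat > act.py <<'E'
from snap import *
BIN=np.array([0.451,0.3207])
def grasp(x,y,yaw,z,openw=0.65,zt=0.16,v=0.25):
    command_gripper(openw)
    move_pose([x,y,zt],qd(yaw))
    movel([x,y,z+0.04],v=v)
    hit=movel([x,y,z],v=0.08,until_force=15)
    print('hit',hit,'tcp',get_tcp_pos(),'F',get_ft_force())
    command_gripper(0.0); w=get_grip_width()*88
    print('grip mm',w,'tcp',get_tcp_pos(),get_time()); return w
def tobin(dx,dy,zt=0.17,z=0.055,rel=0.6):
    p=get_tcp_pos(); movel([p[0],p[1],zt],v=0.25); print('lifted w',get_grip_width()*88)
    if get_grip_width()*88<10: print('LOST'); return False
    move_pose([BIN[0]+dx,BIN[1]+dy,zt],qd(90)); 
    w=get_grip_width()*88; print('over bin',w)
    if w<10: print('LOST'); return False
    movel([BIN[0]+dx,BIN[1]+dy,z],v=0.2); 
    w=get_grip_width()*88; print('in bin',w)
    command_gripper(rel); movel([BIN[0]+dx,BIN[1]+dy,zt],v=0.3); print('t',get_time()); return True
E
python3 - <<'E'
from act import *
grasp(.4601,-.0958,-22,.009)
tobin(-.028,.018)
save('scene','s1.png'); save('side','d1.png')
E
```

```text
hit False tcp [ 0.4603 -0.0958  0.0092] F [ 0.6551 -0.0472 -0.8611]
grip mm 34.00779518643001 tcp [ 0.4603 -0.0958  0.0093] 6.6833
lifted w 33.50703642495542
over bin 34.09658436616533
in bin 33.879595078676715
t 10.85
```

View pics/s1.png

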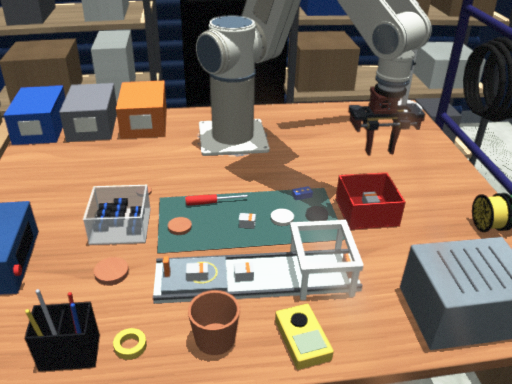

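View pics/d1.png

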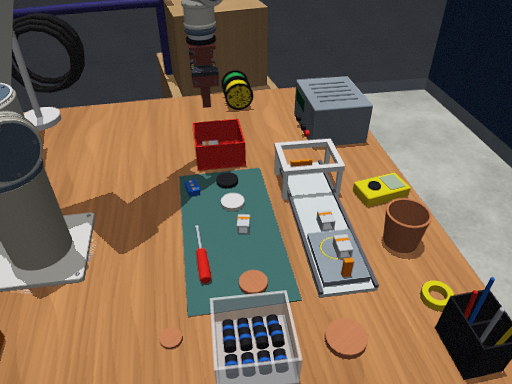

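Offcut4 is in the bin and the rest haven't moved. Next is offcut5, then a wrist look at the track.

```bash
python3 - <<'E'
from act import *
grasp(.472,-.0064,-11,.008,openw=.6)
tobin(.028,.018)
move_pose([.62,-.08,.2],qd(90)); wshot('w2.png'); save('scene','s2.png'); print(get_time())
E
```

```text
hit False tcp [ 0.4722 -0.0064  0.0082] F [ 1.4061 -0.384   0.4639]
grip mm 27.95687338721673 tcp [ 0.4722 -0.0064  0.0083] 14.2333
lifted w 27.801028378767633
over bin 27.783785211728247
in bin 27.687047615463694
t 18.1833
19.9083
```

View pics/w2.png

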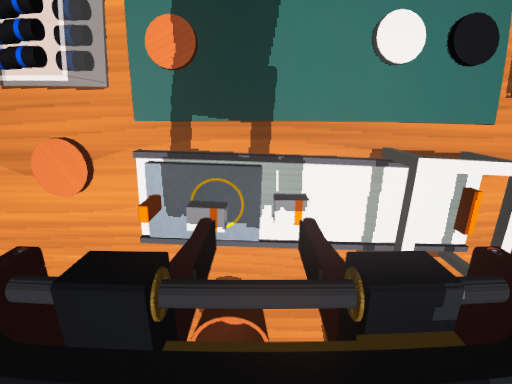

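View pics/s2.png

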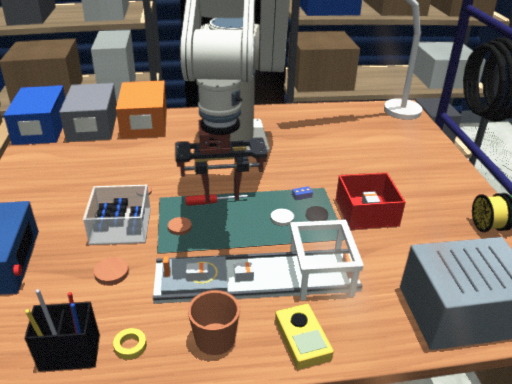

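```bash
python3 - <<'E'
import cv2
a=cv2.imread('pics/w2.png'); cv2.imwrite('pics/w2z.png',cv2.resize(a[140:260,125:325],None,fx=4,fy=4,interpolation=cv2.INTER_CUBIC))
E
```

```text
(no output)
```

View pics/w2z.png

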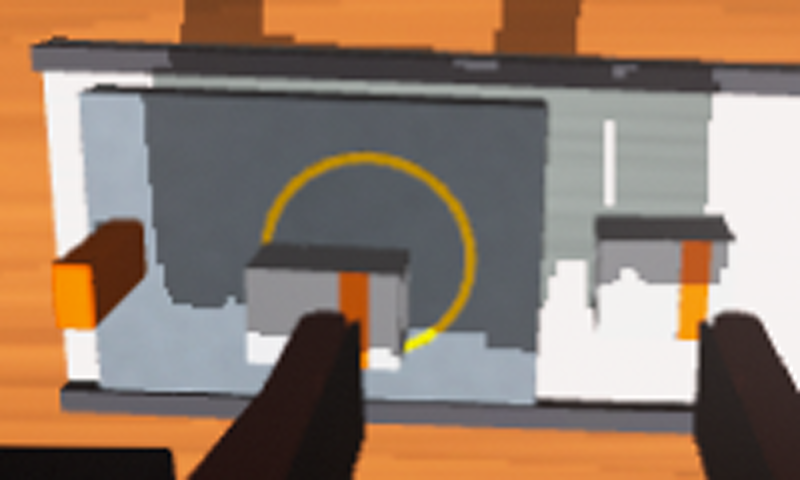

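```bash
python3 - <<'E'
from act import *
import cv2
move_pose([.71,-.09,.19],qd(90)); a,_=wshot('w3.png'); print(get_time())
a=cv2.imread('pics/w3.png'); cv2.imwrite('pics/w3z.png',cv2.resize(a[20:220,100:360],None,fx=3,fy=3,interpolation=cv2.INTER_CUBIC))
E
```

```text
20.4083
```

View pics/w3z.png

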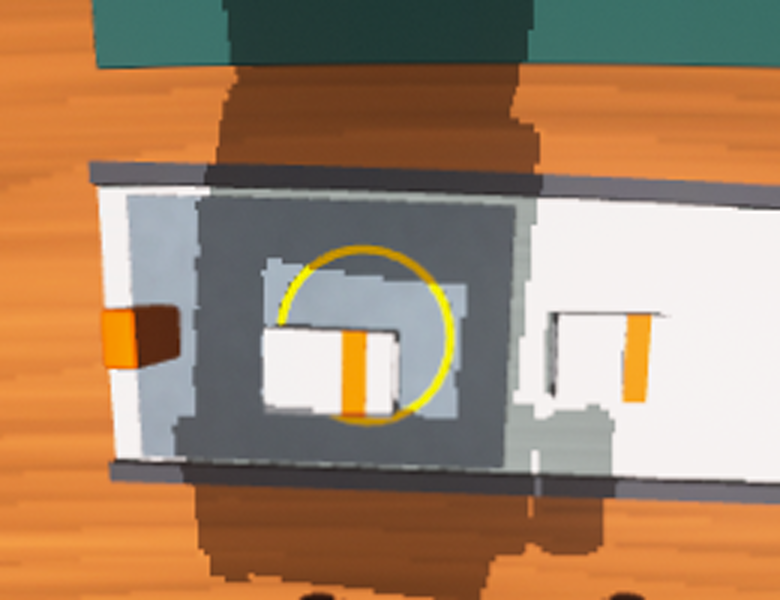

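```bash
python3 - <<'E'
from act import *
p=lpose('w3'); f=lambda L:[(100+(u-1)/3,20+(v-1)/3) for u,v in L]
for n,c,z in [('carr',[(264,329),(394,333),(398,415),(266,412)],.052),('bedstripe',[(628,315),(651,315),(647,402),(624,402)],.037),('bed',[(556,315),(662,317),(660,402),(556,397)],.037)]:
    P=onplane('wrist',f(c),z,p); e=P[1]-P[0]; g=P[2]-P[3]; h=P[3]-P[0]
    print(n,P.mean(0),np.linalg.norm(np.roll(P,-1,0)-P,axis=1),np.degrees(np.arctan2(-e[0],e[1])),np.degrees(np.arctan2(-g[0],g[1])),np.degrees(np.arctan2(h[1],h[0]))); print(P[:,:2].tolist())
print('seat',onplane('wrist',f([(367,335)]),.026,p), onplane('wrist',f([(362,247),(368,424),(453,338)]),.026,p))
print('handle top',onplane('wrist',f([(104,310),(134,310),(137,367),(107,370)]),.072,p))
E
```

```text
carr [ 0.6687 -0.1396  0.052 ] [0.046  0.0292 0.0479 0.0296] -1.9539886515785925 -1.4042537036944167 -2.0776141186017165
[[0.6532714586529182, -0.16256386139840678], [0.6548414674289418, -0.1165451704263661], [0.6839951980947135, -0.11574885604975045], [0.6828213079915185, -0.16363584448326818]]
bedstripe [ 0.6651 -0.0272  0.037 ] [0.0085 0.0323 0.0087 0.0322] 0.3911525216875553 0.2416086580353859 -0.01664925899048587
[[0.6490203339756317, -0.03147599417482395], [0.6489620962855824, -0.022945505874893274], [0.6812269872130815, -0.02273751847271327], [0.6812638759277223, -0.03148536364497346]]
bed [ 0.6649 -0.038   0.037 ] [0.0393 0.0316 0.0396 0.0303] -0.729626903745784 -2.5335972167191985 1.4649888349281779
[[0.6491563033956743, -0.058088898859759985], [0.6496564054651885, -0.018819254511641376], [0.6812042487511651, -0.017785002208155765], [0.6794551505644688, -0.05731402244214428]]
seat [[ 0.6571 -0.1293  0.026 ]] [[ 0.6246 -0.1303  0.026 ]
 [ 0.6916 -0.13    0.026 ]
 [ 0.6583 -0.0963  0.026 ]]
handle top [[ 0.6455 -0.2108  0.072 ]
 [ 0.6456 -0.2007  0.072 ]
 [ 0.6644 -0.2015  0.072 ]
 [ 0.6653 -0.2119  0.072 ]]
```

Bed piece is 32×~42 (offcut2) at (0.665,−0.038). The carriage piece (offcut1) is at (0.669,−0.140). The seat is at (0.657,−0.1295), which agrees with the handle.

```bash
python3 - <<'E'
from act import *
grasp(.6687,-.1396,-2,.032,openw=.62,zt=.17)
ok=tobin(-.028,-.018)
if ok:
    grasp(.665,-.0375,0,.016,openw=.62,zt=.17)
    tobin(.028,-.018)
save('scene','s3.png'); save('side','d3.png')
wshot('w4.png')
E
```

```text
hit False tcp [ 0.6686 -0.1396  0.0317] F [0.2546 0.2005 0.0577]
grip mm 29.872160803041314 tcp [ 0.6689 -0.1397  0.0324] 23.7333
lifted w 29.952703038219337
over bin 29.870326522035498
in bin 30.005509833966624
t 28.0917
hit False tcp [ 0.6649 -0.0375  0.0156] F [-0.3528 -0.1241  0.1314]
grip mm 31.675711947034248 tcp [ 0.6652 -0.0375  0.0164] 31.6333
lifted w 31.914439554606798
over bin 31.888449915621166
in bin 31.508430768386493
t 35.6417
```

View pics/s3.png

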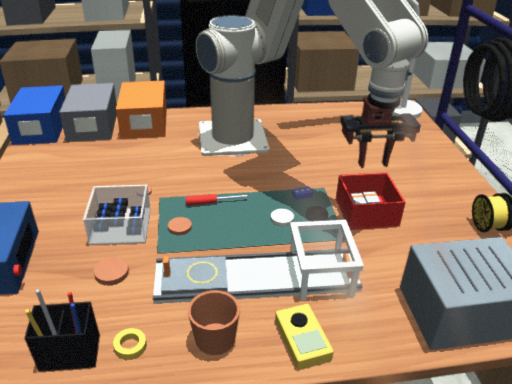

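View pics/d3.png

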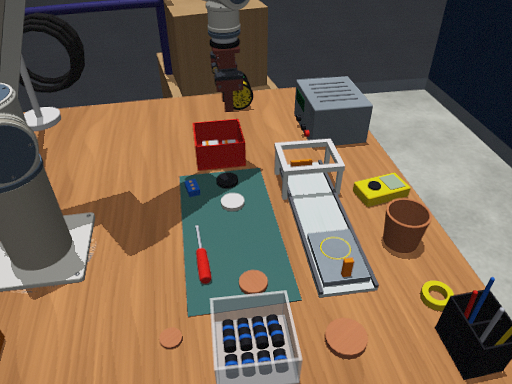

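View pics/w4.png

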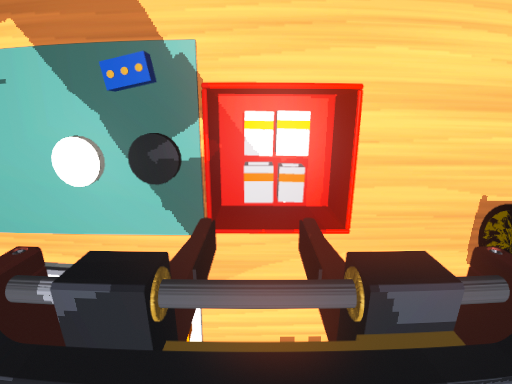

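All four offcuts lie in the bin (245–310, 110–203), and the mat, track and carriage look clear. I'll check under the lamp for a hidden fifth and refine the discs.

```bash
python3 - <<'E'
from act import *
move_pose([.72,.10,.26],qd(90)); wshot('w5.png'); 
move_pose([.50,-.02,.2],qd(90)); wshot('w6.png'); print(get_time())
E
```

```text
38.1417
```

View pics/w5.png

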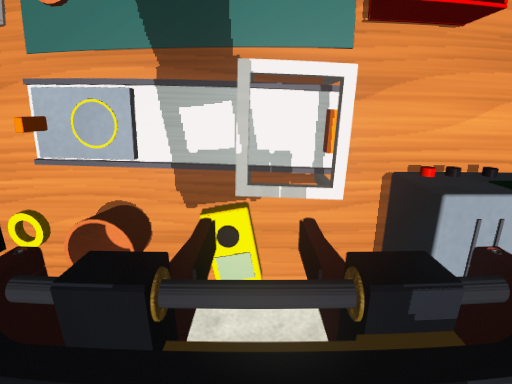

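View pics/w6.png

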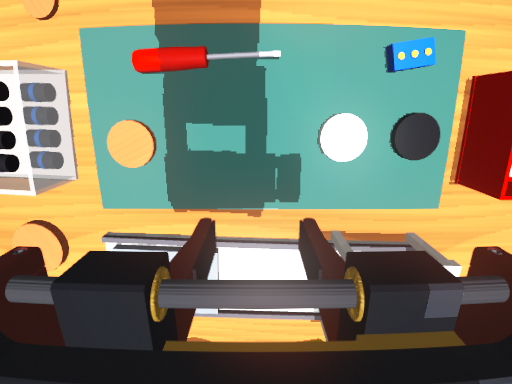

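No fifth offcut: the bed under the lamp is clear. Fitting the disc and circle centres.

```bash
cat > fit.py <<'E'
from snap import *
def disc(fn,c,w,kind,z=.015):
    im=cv2.imread(f'pics/{fn}.png'); hsv=cv2.cvtColor(im,cv2.COLOR_BGR2HSV); x0,y0=c[0]-w,c[1]-w
    h=hsv[max(y0,0):c[1]+w,max(x0,0):c[0]+w]; x0=max(x0,0);y0=max(y0,0)
    if kind=='copper': m=(h[...,0]<25)&(h[...,1]>90)&(h[...,2]>60)
    elif kind=='white': m=(h[...,1]<50)&(h[...,2]>90)
    elif kind=='black': m=(h[...,2]<70)
    elif kind=='yellow': m=(h[...,0]>20)&(h[...,0]<35)&(h[...,1]>150)
    m=m.astype(np.uint8)*255
    if kind!='yellow': m=cv2.morphologyEx(m,cv2.MORPH_OPEN,np.ones((3,3)))
    cs,_=cv2.findContours(m,cv2.RETR_EXTERNAL,cv2.CHAIN_APPROX_NONE)
    k=max(cs,key=cv2.contourArea); k=cv2.convexHull(k).reshape(-1,2)+[x0,y0]
    P=onplane('wrist',k.astype(float),z,lpose(fn))[:,:2]
    A=np.c_[2*P,np.ones(len(P))]; s=np.linalg.lstsq(A,(P**2).sum(1),rcond=None)[0]
    r=np.sqrt(s[2]+s[0]**2+s[1]**2); return s[:2],r*2000, cv2.minEnclosingCircle(P.astype(np.float32)*1000)
E
python3 - <<'E'
from fit import *
for fn,L in [('w6',[((131,144),32,'copper'),((343,138),33,'white'),((416,136),33,'black')]),('w1',[((151,140),26,'copper'),((330,134),28,'white'),((391,133),28,'black')])]:
    for c,w,k in L: print(fn,k,*disc(fn,c,w,k))
print(disc('w5',(94,124),32,'yellow',.026)); print(disc('w3',(222,131),36,'yellow',.026))
# height check, two wrist places
for k,a,b in [('copper',(131,144),(151,140)),('white',(343.5,137.5),(329.8,134.5)),('black',(415.5,136),(391,133.5))]:
    print(k,tri([('wrist',a,lpose('w6')),('wrist',b,lpose('w1'))]))
E
```

```text
w6 copper [ 0.4652 -0.1784] 61.45183007837761 ((464.8072814941406, -178.2784423828125), 31.57560157775879)
w6 white [0.4579 0.087 ] 61.55107699913416 ((457.8015441894531, 86.86783599853516), 31.349342346191406)
w6 black [0.4555 0.1793] 61.50441917362611 ((456.1169128417969, 179.37344360351562), 31.93543243408203)
w1 copper [ 0.4654 -0.1786] 60.96853934896538 ((465.33905029296875, -178.45816040039062), 31.23668670654297)
w1 white [0.4581 0.0878] 60.564205006034655 ((457.9341125488281, 88.0313949584961), 30.69668960571289)
w1 black [0.4553 0.1795] 61.97800975222545 ((456.106689453125, 179.49517822265625), 32.105220794677734)
(array([ 0.6578, -0.131 ]), np.float64(67.98270287531533), ((657.6494140625, -131.06231689453125), 34.28435516357422))
(array([ 0.6577, -0.1301]), np.float64(67.82713401842351), ((657.7455444335938, -130.1344451904297), 34.208465576171875))
copper (array([ 0.4654, -0.1777,  0.0162]), [0.00014388402122148268, 0.00014388402122147886])
white (array([0.4584, 0.0908, 0.006 ]), [0.0002787649938986086, 0.00027876499389844247])
black (array([0.4559, 0.1869, 0.003 ]), [2.3432814286533325e-05, 2.343281428645354e-05])
```

Fits are consistent: black (0.4555,0.180), copper (0.4653,−0.1785), white (0.458,0.0875), seat (0.6577,−0.1305, diameter 68 ✓.). Picking and placing black.

```bash
cat >> act.py <<'E'
def place(x,y,zsurf,yaw=0,off=.002,zt=.15):
    p=get_tcp_pos(); movel([p[0],p[1],zt],v=0.2); w=get_grip_width()*88; print('lift',w)
    if w<50: print('LOST'); return
    move_pose([x,y,zt],qd(yaw)); w=get_grip_width()*88; print('over',w)
    if w<50: print('LOST'); return
    movel([x,y,zsurf+off+.02],v=.15)
    h=movel([x,y,zsurf+off-.002],v=.02,until_force=5); w=get_grip_width()*88
    print('touch',h,get_tcp_pos(),w,get_ft_force())
    command_gripper(.9); q=get_tcp_pos(); movel([q[0],q[1],zt],v=.2); print(get_time())
E
python3 - <<'E'
from act import *
w=grasp(.4555,.180,0,.005,openw=.9)
if 55<w<63: place(.6577,-.1305,.026)
move_pose([.71,-.09,.19],qd(90)); wshot('w7.png'); save('scene','s4.png')
E
```

```text
hit False tcp [0.4556 0.18   0.0051] F [ 0.4059 -0.3024  0.5226]
grip mm 59.00033462704106 tcp [0.4557 0.1801 0.0054] 42.1917
lift 59.232329674694846
over 59.112142991553455
touch True [ 0.6575 -0.1304  0.0284] 59.2604392794394 [-0.6067  0.8125  4.0981]
47.4667
```

View pics/w7.png

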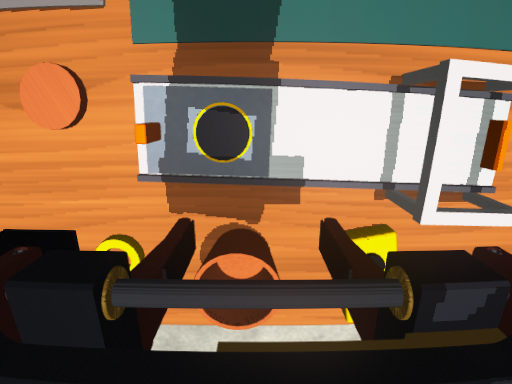

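View pics/s4.png

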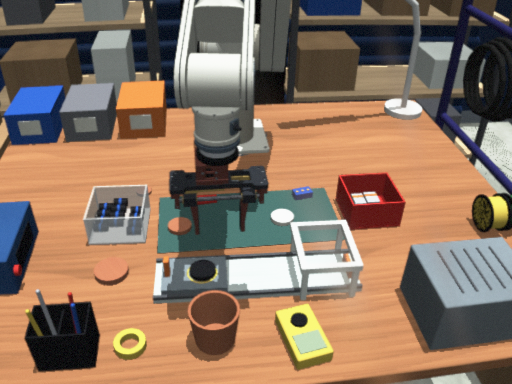

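```bash
python3 - <<'E'
from fit import *
import cv2
print(disc('w7',(223,132),36,'yellow',.026))
a=cv2.imread('pics/w7.png'); cv2.imwrite('pics/w7z.png',cv2.resize(a[90:175,175:275],None,fx=7,fy=7,interpolation=cv2.INTER_CUBIC))
E
```

```text
(array([ 0.6577, -0.1302]), np.float64(67.8894556845239), ((657.663818359375, -130.19915771484375), 34.18097686767578))
```

View pics/w7z.png

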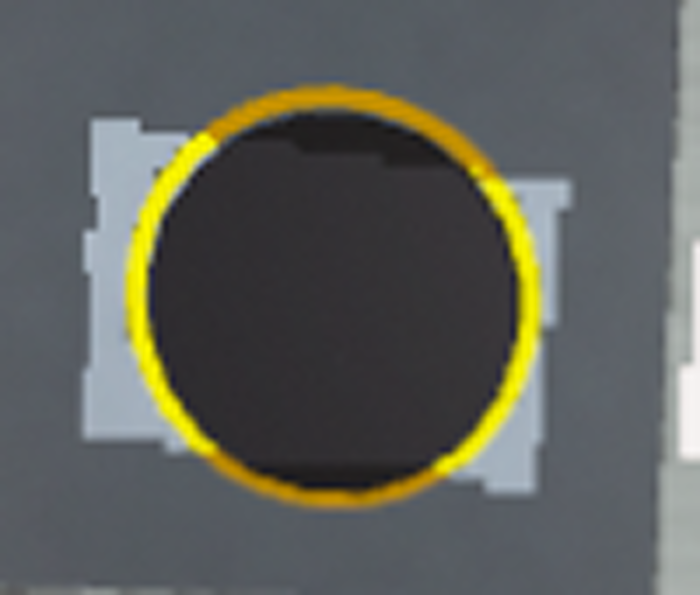

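```bash
python3 - <<'E'
from act import *
import cv2
print('black top',onplane('wrist',[(175+(333-3)/7,90+(299-3)/7)],.038,lpose('w7')))
w=grasp(.4653,-.1785,0,.005,openw=.9)
if 55<w<63: place(.6577,-.1305,.038)
move_pose([.71,-.09,.19],qd(90)); wshot('w8.png'); save('scene','s5.png'); save('side','d5.png')
a=cv2.imread('pics/w8.png'); cv2.imwrite('pics/w8z.png',cv2.resize(a[90:175,175:275],None,fx=7,fy=7,interpolation=cv2.INTER_CUBIC))
E
```

```text
black top [[ 0.6567 -0.1285  0.038 ]]
hit False tcp [ 0.4653 -0.1785  0.005 ] F [-0.1622 -0.3062 -0.4866]
grip mm 59.72654507852057 tcp [ 0.4655 -0.1786  0.0054] 52.0333
lift 59.720101335061926
over 59.304863767412
touch True [ 0.6575 -0.1304  0.0404] 59.606008718454305 [-1.2195  0.3354  5.0847]
56.5917
```

View pics/w8z.png

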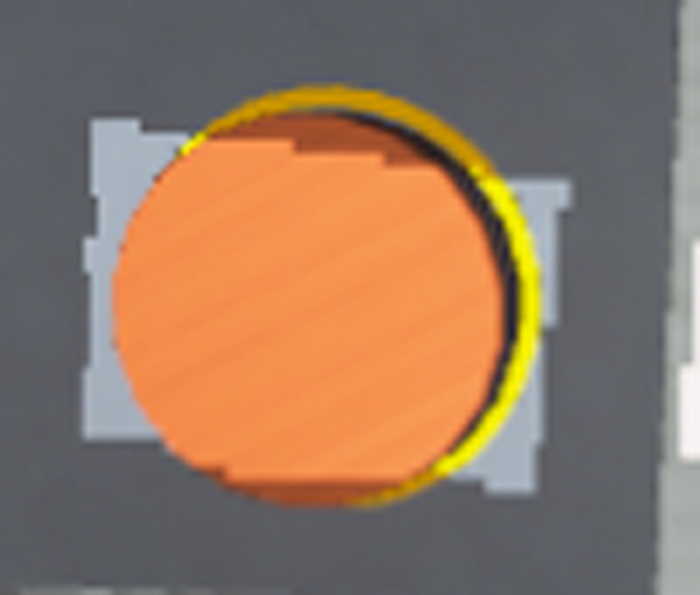

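View pics/d5.png

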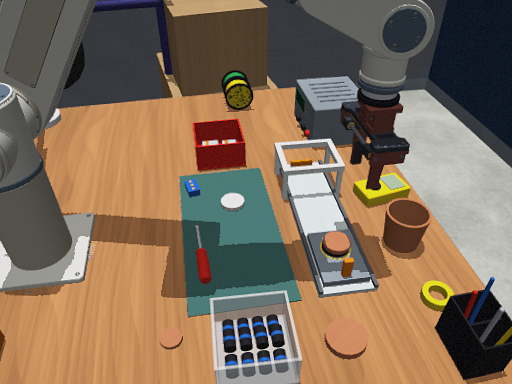

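```bash
python3 - <<'E'
from fit import *
P=lpose('w8')
print('copper top',onplane('wrist',[(175+(308-3)/7,90+(309-3)/7)],.050,P), disc('w8',(220,134),33,'copper',.05))
print(onplane('wrist',[(175+(u-3)/7,90+(v-3)/7) for u,v in [(113,309),(503,309),(308,111),(308,507)]],.050,P))
print(onplane('wrist',[(175+(u-3)/7,90+(v-3)/7) for u,v in [(148,299),(518,299),(333,110),(333,490)]],.038,P))
E
```

```text
copper top [[ 0.6574 -0.1309  0.05  ]] (array([ 0.6566, -0.1291]), np.float64(63.31596546953179), ((656.3960571289062, -128.49398803710938), 32.83422088623047))
[[ 0.6572 -0.1608  0.05  ]
 [ 0.6575 -0.1011  0.05  ]
 [ 0.6282 -0.1299  0.05  ]
 [ 0.688  -0.132   0.05  ]]
[[ 0.6565 -0.158   0.038 ]
 [ 0.6568 -0.0992  0.038 ]
 [ 0.6278 -0.1276  0.038 ]
 [ 0.6872 -0.1295  0.038 ]]
```

Black is at y=−0.1286 and copper at −0.1309, so they are 2.3 mm apart. I'll place white with the jaws along the track, then square the stack by closing the jaws around all three.

```bash
python3 - <<'E'
from act import *
import cv2
w=grasp(.458,.0875,90,.005,openw=.85)
if 55<w<63: place(.6576,-.1302,.050,yaw=90)
print(get_tcp_pos())
command_gripper(.85)
movel([.6576,-.1302,.09],v=.2)
h=movel([.6576,-.1302,.0305],v=.06,until_force=6); print(h,get_tcp_pos())
if not h:
    command_gripper(0.0); print(get_grip_width()*88,get_ft_force(),get_tcp_pos())
command_gripper(.85); movel([.6576,-.1302,.17],v=.15); print(get_time())
move_pose([.71,-.13,.19],qd(90)); wshot('w9.png'); save('scene','s6.png'); save('side','d6.png')
a=cv2.imread('pics/w9.png'); cv2.imwrite('pics/w9z.png',cv2.resize(a[80:190,190:320],None,fx=6,fy=5.4,interpolation=cv2.INTER_CUBIC))
a=cv2.imread('pics/d6.png'); cv2.imwrite('pics/d6z.png',cv2.resize(a[200:300,280:390],None,fx=6,fy=6,interpolation=cv2.INTER_CUBIC))
E
```

```text
hit False tcp [0.4582 0.0875 0.0052] F [ 0.1053 -0.0571 -0.5122]
grip mm 59.232282069490395 tcp [0.4583 0.0876 0.0054] 61.2417
lift 59.474924027736634
over 59.16276259655795
touch True [ 0.6574 -0.1302  0.0524] 59.57490616107991 [-0.9123  0.15    4.0489]
65.9833
[ 0.6561 -0.1299  0.1494]
False [ 0.6579 -0.1303  0.0309]
59.827657768255996 [-0.2186  0.5779  3.0207] [ 0.6579 -0.1301  0.031 ]
69.825
```

View pics/w9z.png

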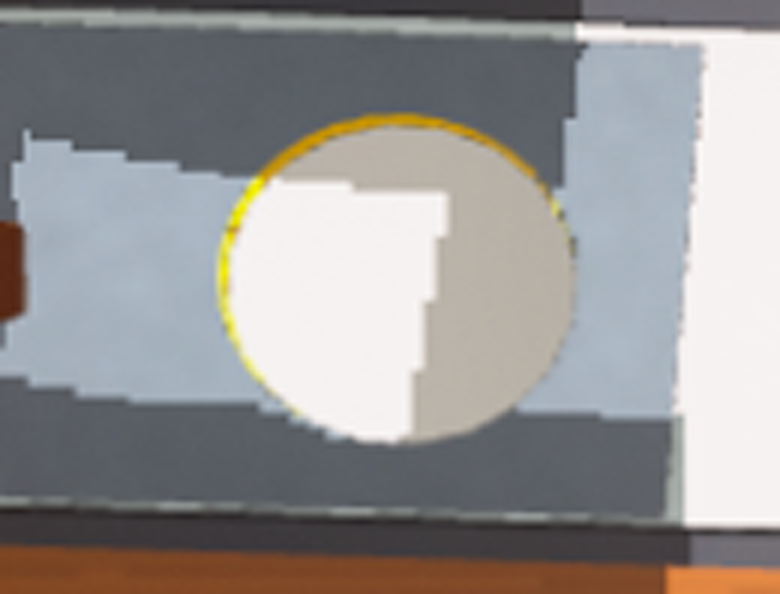

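View pics/d6z.png

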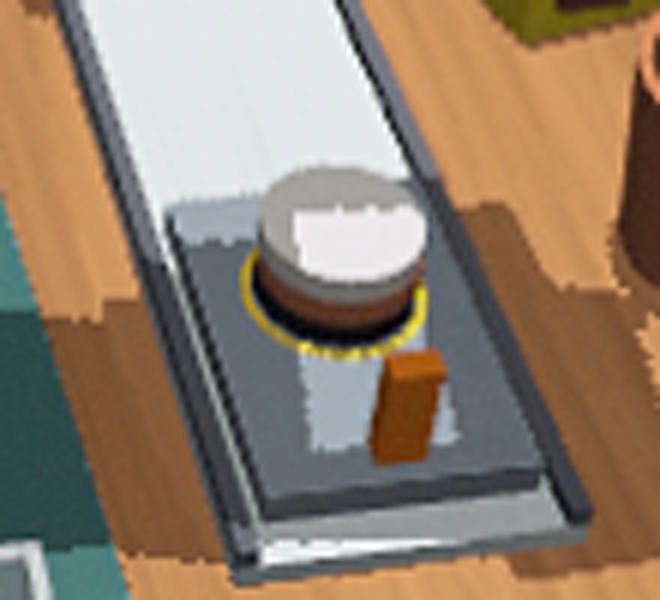

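View pics/s6.png

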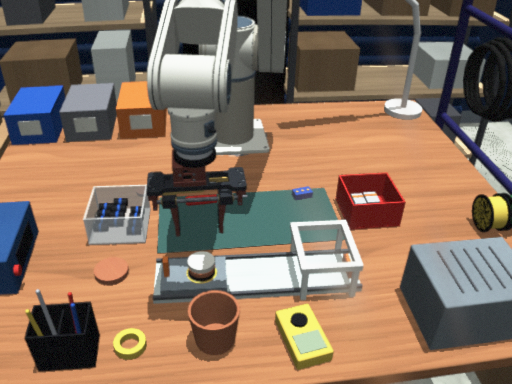

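The stack is upright and centred, with the ring evenly visible. Before sliding I'll measure the track direction from the rails and re-check the white disc centre and handle.

```bash
python3 - <<'E'
from fit import *
P=lpose('w9'); f=lambda L:[(190+(u-3)/6,80+(v-3)/5.4) for u,v in L]
print('white top',onplane('wrist',f([(403,284),(232,284),(575,284),(403,125),(403,440)]),.062,P))
a=cv2.imread('pics/w5.png'); cv2.imwrite('pics/w5z.png',cv2.resize(a[60:210,10:370],None,fx=2.2,fy=2.2,interpolation=cv2.INTER_CUBIC))
cv2.imwrite('pics/w9b.png',cv2.imread('pics/w9.png'))
E
```

```text
white top [[ 0.6561 -0.1301  0.062 ]
 [ 0.656  -0.1593  0.062 ]
 [ 0.656  -0.1007  0.062 ]
 [ 0.627  -0.1301  0.062 ]
 [ 0.6859 -0.1301  0.062 ]]
```

View pics/w5z.png

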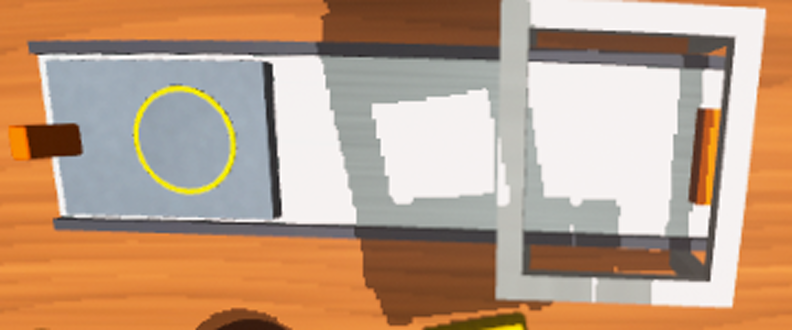

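View pics/w9b.png

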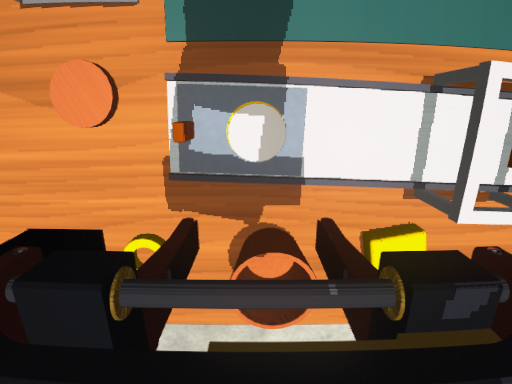

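```bash
python3 - <<'E'
from fit import *
P=lpose('w5'); f=lambda L:[(10+(u-.6)/2.2,60+(v-.6)/2.2) for u,v in L]
for L in ([(30,41),(320,43)],[(30,41),(725,56)],[(55,219),(705,237)],[(55,219),(495,231)]):
    Q=onplane('wrist',f(L),.018,P); d=Q[1]-Q[0]; print(Q[:,:2].tolist(),np.degrees(np.arctan2(-d[0],d[1])))
Q=onplane('wrist',f([(500,0),(765,10),(733,306),(497,299)]),.095,P);print(Q,Q.mean(0))
P=lpose('w9');print('handle top corners?',onplane('wrist',[(173.5,123),(187,122.5),(187,141.5),(174,142)],.072,P))
a=cv2.imread('pics/w9.png'); cv2.imwrite('pics/w9h.png',cv2.resize(a[60:200,150:320],None,fx=4.5,fy=4.2,interpolation=cv2.INTER_CUBIC))
E
```

```text
[[0.5917464306783328, -0.2338992801752649], [0.599369137616651, -0.039264364017558534]] -2.2427930739871305
[[0.5917464306783328, -0.2338992801752649], [0.6074503667027809, 0.21461374938750455]] -2.00529701731751
[[0.7091663958937792, -0.23816391532687364], [0.7229716950855448, 0.20931778437771098]] -1.7670768921056597
[[0.7091663958937792, -0.23816391532687364], [0.7191466673723023, 0.06844561563488338]] -1.8643438918362911
[[0.5888 0.0792 0.095 ]
 [0.5923 0.2119 0.095 ]
 [0.7476 0.2074 0.095 ]
 [0.7435 0.075  0.095 ]] [0.668  0.1434 0.095 ]
handle top corners? [[ 0.6463 -0.212   0.072 ]
 [ 0.6459 -0.1986  0.072 ]
 [ 0.6645 -0.1997  0.072 ]
 [ 0.6649 -0.2129  0.072 ]]
```

View pics/w9h.png

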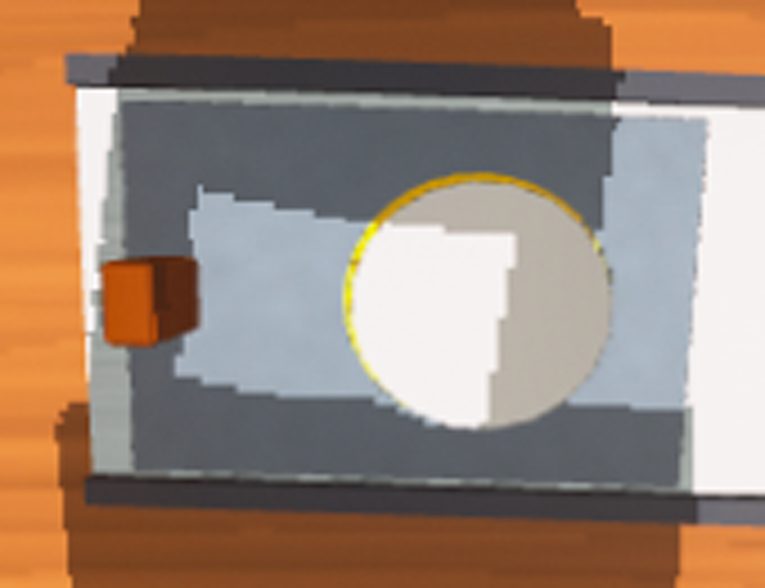

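```bash
python3 - <<'E'
from act import *
r=R.from_euler('z',-2,degrees=True)*R.from_euler('x',12,degrees=True)*R.from_euler('x',180,degrees=True)
q=r.as_quat(); q=[q[3],q[0],q[1],q[2]]
command_gripper(.5)
move_pose([.6555,-.2085,.16],q)
h=movel([.6555,-.2085,.040],v=.1,until_force=8); print(h,get_tcp_pos())
f0=np.array(get_ft_force())
if not h:
    command_gripper(0.0); print(get_grip_width()*88,get_tcp_pos(),f0,get_ft_force(),get_ft_torque())
print(get_time()); save('side','d7.png'); save('scene','s7.png')
E
python3 - <<'E'
import cv2
a=cv2.imread('pics/d7.png'); cv2.imwrite('pics/d7z.png',cv2.resize(a[130:320,230:430],None,fx=3.1,fy=3.1))
E
```

```text
False [ 0.6561 -0.2087  0.0408]
19.53723471694561 [ 0.6545 -0.2083  0.0402] [0.4776 0.1881 0.3702] [-5.6323  0.2711  4.5315] [-0.006   0.9323  0.2562]
74.0
```

View pics/d7z.png

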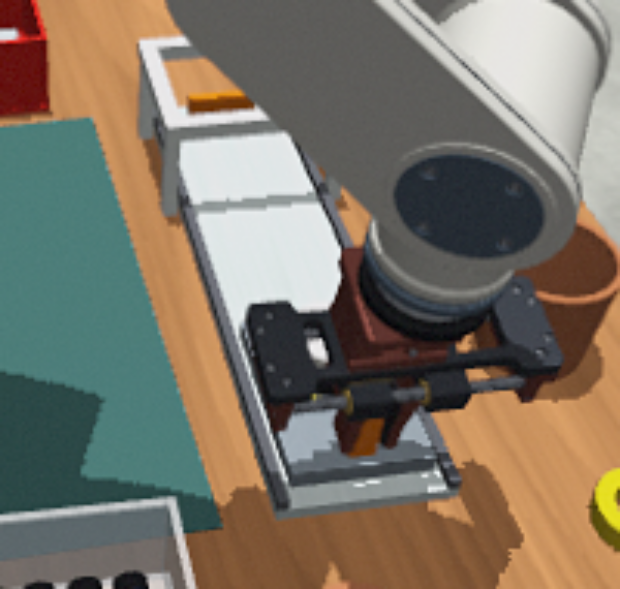

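```bash
python3 - <<'E'
from fit import *
P=lpose('w9')
for z in (.08,.1,.12): print(z,onplane('wrist',[(272,253),(232,288),(315,285)],z,P).tolist())
print('scene', [onplane('scene',[(80+322/2.4,170+292/2.4)],z).tolist() for z in (.08,.1,.12)], 'side',[onplane('side',[(386,212),(407,201)],z).tolist() for z in (.08,.1,.12)])
E
```

```text
0.08 [[0.7825868694467378, -0.11281014818522828, 0.08000000000000002], [0.8269552560143135, -0.15741841394433828, 0.08000000000000002], [0.8232971621247416, -0.06339343954906611, 0.08000000000000002]]
0.1 [[0.7718152073117195, -0.11402473178917741, 0.09999999999999998], [0.8129249648709506, -0.15535675065133991, 0.09999999999999998], [0.8095355390981616, -0.06823742536293013, 0.09999999999999998]]
0.12 [[0.7610435451767013, -0.11523931539312654, 0.12], [0.7988946737275875, -0.15329508735834155, 0.12], [0.7957739160715814, -0.07308141117679418, 0.12]]
scene [[[0.7702014848361153, -0.1076045185597202, 0.07999999999999996]], [[0.7892222662213497, -0.10819670224577235, 0.09999999999999998]], [[0.8082430476065842, -0.10878888593182451, 0.12]]] side [[[0.7817646521283974, -0.09599997018720074, 0.07999999999999996], [0.8458442736267631, -0.0688186210151348, 0.07999999999999996]], [[0.7685122982542414, -0.11666165275191254, 0.09999999999999998], [0.8304969367136432, -0.09036895529407507, 0.09999999999999998]], [[0.7552599443800854, -0.13732333531662433, 0.12], [0.8151495998005234, -0.11191928957301522, 0.12]]]
```

The handle is gripped (19.5 mm) and there is clearance to the pot rim (x≈0.777, z≈0.09). Sliding in short segments with lateral-force correction.

```bash
python3 - <<'E'
from act import *
x,y=.6545,-.2085
y0=y
def step(dy,v,uf=None):
    global x,y
    f=np.array(get_ft_force()); x+=np.clip(f[0]*.0001,-.001,.001)+dy*.035; y+=dy
    h=movel([x,y,.040],v=v,until_force=uf); print(round(y-y0,3),h,np.array(get_tcp_pos()),np.array(get_ft_force()),round(get_grip_width()*88,1)); return h
for i in range(8):
    h=step(.03,.06,25)
    if h: break
print(get_time()); save('side','d8.png'); save('scene','s8.png')
E
python3 - <<'E'
import cv2
a=cv2.imread('pics/d8.png'); cv2.imwrite('pics/d8z.png',cv2.resize(a[80:270,200:400],None,fx=3.1,fy=3.1))
E
```

```text
0.03 False [ 0.6555 -0.1779  0.0402] [1.0739 1.5387 2.9407] 20.0
0.06 False [ 0.6566 -0.1478  0.0402] [1.744  0.7951 5.1321] 19.5
0.09 False [ 0.6576 -0.1184  0.0402] [1.808  1.0659 5.4571] 20.1
0.12 False [ 0.6587 -0.0884  0.0402] [2.6329 2.1882 6.1139] 19.9
0.15 False [ 0.6597 -0.0583  0.0403] [-0.3847  1.3939  6.4738] 19.8
0.18 False [ 0.6607 -0.0284  0.0402] [0.6019 1.1339 6.0427] 19.8
0.21 False [0.6618 0.0016 0.0402] [-1.0582  2.1277  7.8487] 20.0
0.24 False [0.6628 0.0316 0.0402] [0.2375 0.7762 7.147 ] 20.3
79.3
```

View pics/d8z.png

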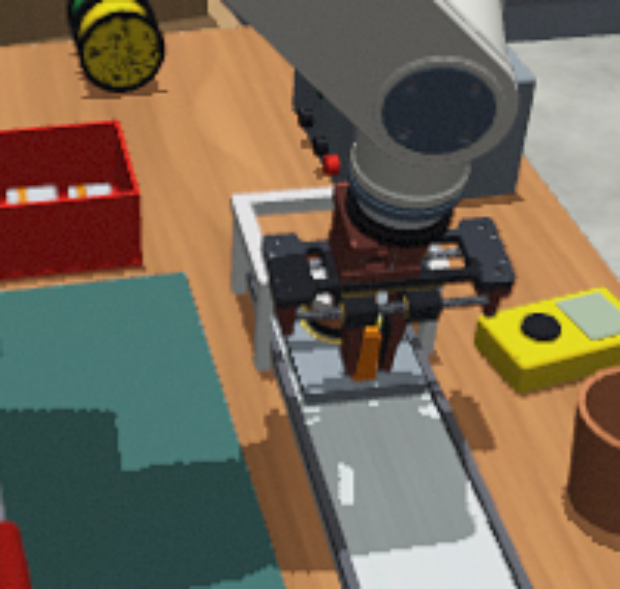

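View pics/s8.png

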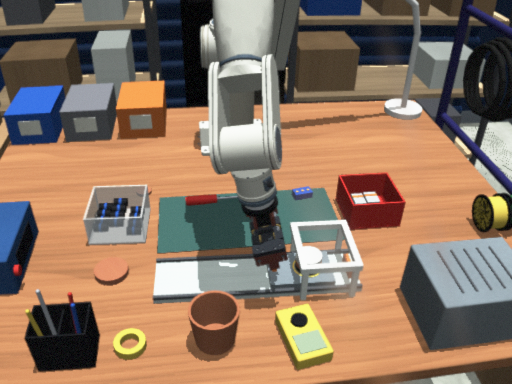

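The carriage is nearly under the lamp, with the stack intact and clearance visible. Creeping to the stop with a force check.

```bash
python3 - <<'E'
from act import *
p=np.array(get_tcp_pos()); x,y=p[0],.0315
for i in range(12):
    x+=.005*.035; y+=.005; fb=np.array(get_ft_force())
    h=movel([x,y,.040],v=.025,until_force=10); f=np.array(get_ft_force())
    print(round(y,4),h,np.array(get_tcp_pos()),f,round(get_grip_width()*88,1))
    if h or f[1]<-10 or y>.085: break
print(get_time()); save('side','d9.png')
E
```

```text
0.0365 False [0.663  0.0363 0.0402] [-0.2303  1.7581  5.911 ] 20.0
0.0415 False [0.6632 0.0413 0.0403] [0.2533 0.3504 5.2728] 19.9
0.0465 False [0.6634 0.0463 0.0402] [1.1688 1.2574 6.2309] 20.1
0.0515 False [0.6635 0.0513 0.0402] [-0.6339  0.9412  7.1113] 19.8
0.0565 False [0.6637 0.0563 0.0402] [0.9579 1.2701 6.5181] 19.9
0.0615 False [0.6639 0.0613 0.0402] [0.1003 1.2109 6.7881] 19.5
0.0665 False [0.664  0.0656 0.0402] [-0.5398 -2.4112  7.0358] 19.9
0.0715 True [0.6641 0.0658 0.0403] [-0.841  -2.4409  4.124 ] 20.1
82.0583
```

```bash
python3 - <<'E'
from act import *
h=movel([.6641,.070,.040],v=.02,until_force=15); print(h,get_tcp_pos(),get_ft_force())
p=get_tcp_pos(); movel([p[0],.0662,.040],v=.02); print(get_tcp_pos(),get_ft_force())
command_gripper(.4); p=get_tcp_pos(); movel([p[0],p[1]-.003,.17],v=.1)
move_pose([.55,.05,.25],qd(90)); print(get_time())
move_pose([.74,.11,.24],qd(90)); wshot('w10.png'); save('side','d10.png'); save('scene','s10.png'); print(get_time())
import cv2
a=cv2.imread('pics/w10.png'); cv2.imwrite('pics/w10z.png',cv2.resize(a[60:210,130:370],None,fx=3.3,fy=3.3))
a=cv2.imread('pics/d10.png'); cv2.imwrite('pics/d10z.png',cv2.resize(a[110:240,240:380],None,fx=4.5,fy=4.5))
E
```

```text
True [0.6641 0.066  0.0403] [ 0.1427 -2.1078  4.4819]
[0.6641 0.066  0.0402] [-0.339  -1.0082  5.8272]
85.7417
86.7083
```

View pics/w10z.png

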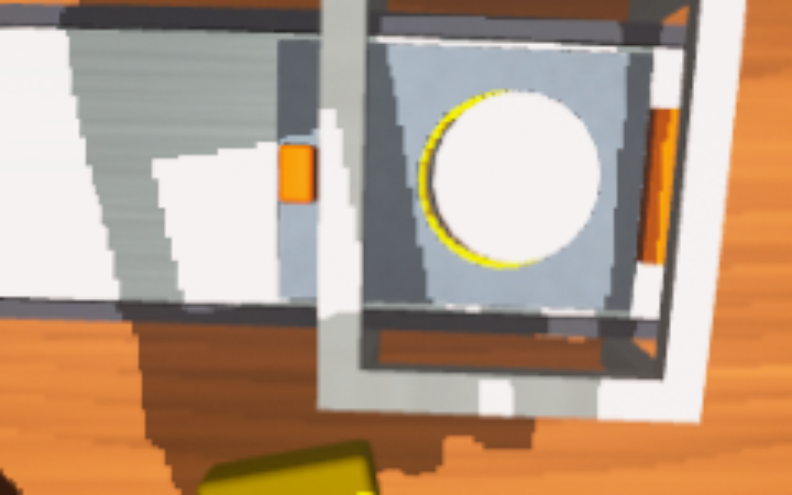

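View pics/d10z.png

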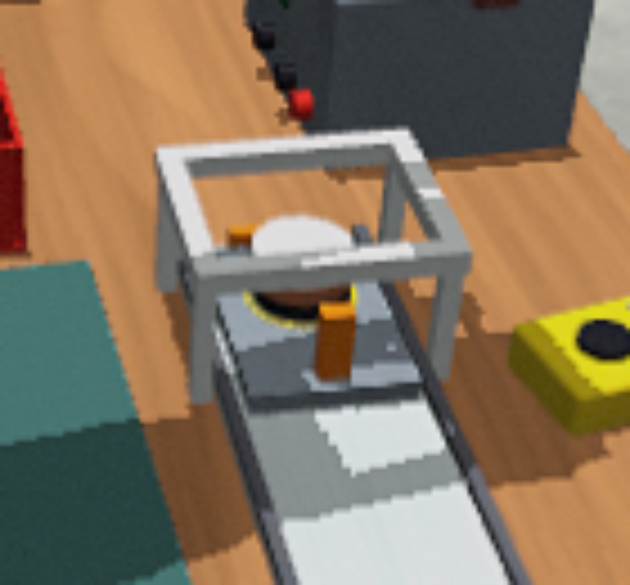

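View pics/s10.png

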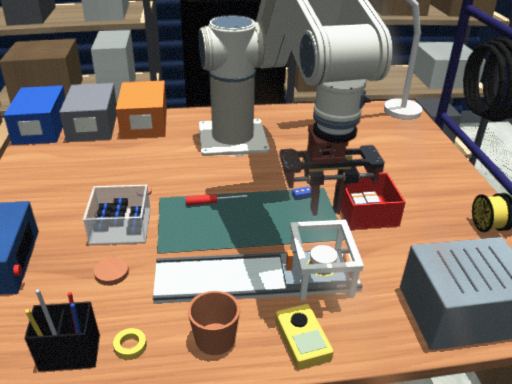

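```bash
python3 - <<'E'
from fit import *
P=lpose('w10'); f=lambda L:[(130+(u-1)/3.3,60+(v-1)/3.3) for u,v in L]
print('white',onplane('wrist',f([(517,177),(434,177),(600,177)]),.062,P))
r=onplane('wrist',f([(419,180),(510,270),(500,91)]),.026,P);print('ring left,bottom,top',r)
c=onplane('wrist',f([(630,57),(608,306),(634,180)]),.026,P);print('carriage front',c)
print('stop face',onplane('wrist',f([(650,108),(640,262)]),.026,P))
L=onplane('wrist',f([(319,0),(745,0),(700,422),(318,408)]),.095,P);print('lamp',L)
print('handle top',onplane('wrist',f([(280,145),(315,145),(315,203),(280,203)]),.072,P))
print('lampinner', onplane('wrist',f([(360,368),(662,378)]),.08,P))
E
```

```text
white [[0.666  0.1444 0.062 ]
 [0.666  0.1146 0.062 ]
 [0.6658 0.1742 0.062 ]]
ring left,bottom,top [[0.6672 0.1092 0.026 ]
 [0.7026 0.1461 0.026 ]
 [0.6335 0.1407 0.026 ]]
carriage front [[0.6206 0.1907 0.026 ]
 [0.7172 0.1867 0.026 ]
 [0.6669 0.1947 0.026 ]]
stop face [[0.6394 0.1995 0.026 ]
 [0.6992 0.1989 0.026 ]]
lamp [[0.6122 0.0783 0.095 ]
 [0.6113 0.2114 0.095 ]
 [0.748  0.207  0.095 ]
 [0.743  0.0745 0.095 ]]
handle top [[0.6551 0.0613 0.072 ]
 [0.6551 0.0734 0.072 ]
 [0.6748 0.0729 0.072 ]
 [0.6747 0.0606 0.072 ]]
lampinner [[0.7321 0.0882 0.08  ]
 [0.7357 0.1966 0.08  ]]
```

At the stop, the carriage front is at y≈0.198 and the stop face at ≈0.199. The seat is at y≈0.143 under the lamp middle at 0.1435, and the white disc is about 2 mm from the seat centre. Mat and track are clear, so I'm handing in.

```bash
python3 - <<'E'
from act import *
job_done(); print(get_time())
E
```

```text
the job is handed in; nothing more can be done
the job is handed in; nothing more can be done
```

The job is finished and handed in at about 87 s on the robot's clock, well inside the 210 s limit.

**What I did**
- **Scrap:** all four offcuts present (1, 2, 4 and 5) are in the red bin. Views of the mat, the carriage and the bed under the lamp showed no fifth.
- **Stack:** black, copper and white are stacked in that order in the circle. Black and copper were 2.3 mm apart along the track after placing, so I closed the jaws once around all three to square them.
- **Carriage:** I slid it by its handle until it met the stop.

**Last checks**
- **Stop:** the force rose when the carriage met the stop, after about 274 mm of travel. The carriage front measures y ≈ 0.198 m and the stop face y ≈ 0.199 m.
- **Position under the lamp:** the seat is at y ≈ 0.143 m and the lamp middle at y ≈ 0.1435 m.
- **Stack:** it is upright, and the white disc is about 2 mm from the circle's centre.
- **Bystanders:** the screwdriver and the terminal block look unmoved in the pictures.

**Disagreements**
- The travel was 274 mm rather than 280 mm. The carriage appears to have started about 6 mm along its track, which agrees with where I measured the seat and the lamp.
- My height check on the discs from two wrist views was poor for white and black (6 and 3 mm). I relied on the scene and side views instead, which gave 11 to 13 mm. The tool touched down at the expected height on each placing.

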